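# Top up an order tote from a two-section tipping dish

### The job

The blue tote between the guide rails already holds one spacer of an order (round or square): complete the order with the two spacers of that same kind from the two-section dish. First push the tote along the rails fully home against the stop, then turn the dish in its seat by its pegs so that the section with the matching spacers points squarely at the tote, then push the lever over so that they slide out into the tote, and let the lever come back upright. Do not touch any spacer with the robot; the other kind must stay in the dish, the tote stays home, the dish stays in its seat, and everything else on the bench stays where it is.

Things in the scene. Friction and masses are not known exactly. Their poses are not given: they have to be found in the camera images.
- station: Grey tipping station fixed to the bench. Origin on the bench under the dish's axis; its -y axis points along the rails to the pouring side, where the tote comes. Posts (14 x 34 mm, 130 mm high) at x = +-125, y = -50 mm carry the cradle's hinge. The tote's stop is a 50 mm high bar, outer face at y = -75 mm. Two 10 mm high guide rails run along y from -75 to -380 mm, inner faces at x = +-85 mm.
- tote: Blue open plastic tote, loose, 160 (x) x 120 (y) x 70 mm high, walls and floor 4 mm, about 0.35 kg; origin at the centre of its underside. Stands between the guide rails, axes along those of the station. Home (touching the stop) its origin is at y = -135 mm in the station's frame. It holds one sample spacer.
- cradle (a joint): Tilt in rad of the cradle that carries the dish: 0 = level, 1.1 = stop, fully tipped towards the tote. Its hinge runs along the station's x axis at y = -50 mm, 120 mm above the bench. A spring and the dish's weight bring it back to level when released; 5 to 10 N at the knob tip it. Spacers slide out between 0.5 and 1.0 rad.
- lever_pivot (a point): Point on the cradle's hinge axis at the foot of the lever (station frame x = -165, y = -50, z = 120 mm); it does not move.
- lever_knob (a point): Centre of the black ball knob (26 mm diameter) at the top of the cradle's lever, a 12 mm thick steel rod 130 mm from the pivot to the ball's centre. Upright at tilt 0, it swings towards the station's -y with the cradle (lever and cradle are one). Push it from its +y side.
- dish: White two-section dish, loose (0.5 kg) in the cradle's round seat, where it turns about its own axis. Origin: centre of its underside, 126 mm above the bench. 180 mm long (x), 122 mm wide. Floor top 18 mm above the origin, walls and divider reach 43 mm. The divider lies along its y axis; both ends (x = +-90 mm) are open, 84 mm wide. Round spacers lie in the +x section, square ones in the -x section.
- peg_a (a point): Top of an upright steel peg, 12 mm diameter, on the divider's +y end (dish frame x = 0, y = +56, z = 79 mm); it stands clear from 43 to 79 mm above the dish's origin. Push a peg along a circle about the dish's axis to turn the dish (its seat is slick: 1 to 3 N).
- peg_b (a point): Top of the same kind of peg on the divider's -y end (dish frame x = 0, y = -56, z = 79 mm).
- mouth_round (a point): Middle of the open end of the section with the round spacers (dish frame x = +90, z = 18 mm).
- mouth_square (a point): Middle of the open end of the section with the square spacers (dish frame x = -90, z = 18 mm).
- round1: A round steel spacer, 28 mm diameter, 16 mm high, 60 to 70 g, with a dark bore; in the dish at the start. Origin at the centre of its underside.
- round2: A round steel spacer, 28 mm diameter, 16 mm high, 60 to 70 g, with a dark bore; in the dish at the start. Origin at the centre of its underside.
- sample_round: A round steel spacer, 28 mm diameter, 16 mm high: lies either in the tote (then this kind is ordered) or in the shallow blue returns tray at the bench's right side. Origin at the centre of its underside.
- square1: A square steel spacer, 26 x 26 mm, 16 mm high, 60 to 70 g, with a dark bore; in the dish at the start. Origin at the centre of its underside.
- square2: A square steel spacer, 26 x 26 mm, 16 mm high, 60 to 70 g, with a dark bore; in the dish at the start. Origin at the centre of its underside.
- sample_square: A square steel spacer, 26 x 26 mm, 16 mm high: lies either in the tote (then this kind is ordered) or in the shallow blue returns tray at the bench's right side. Origin at the centre of its underside.
- returns: Shallow blue returns tray, 160 x 120 x 35 mm, fixed to the bench at the right (the station's -y side, beyond the rails); holds the sample that is not of this order. Origin at the centre of its underside.
- jar: Bystander: white jar, 60 mm diameter, 90 mm high. Origin under its centre.
- wrench: Bystander: 170 mm wrench lying on the bench.
- carton: Bystander: cardboard box 110 x 80 x 60 mm. Origin under its centre.
- driver: Bystander: 180 mm screwdriver lying on the bench.
- seat (a point): Centre of the cradle's round seat, where the dish's origin belongs; moves with the cradle.

How it is judged:
On the way, in this order (a step that is already met when the one before it is completed fails the run):
1. the tote is home against the stop (within 10 mm) (y of tote in the frame of station above -0.145 m), for 0.2 s.
2. the section with the kind that the tote holds points at the tote (within about 24 degrees), the cradle level ((((x of sample_round in the frame of tote between -0.08 and 0.08 m and y of sample_round in the frame of tote between -0.06 and 0.06 m and z of sample_round in the frame of tote between -0.005 and 0.06 m) and y of mouth_round in the frame of station below -0.082 m) or ((x of sample_square in the frame of tote between -0.08 and 0.08 m and y of sample_square in the frame of tote between -0.06 and 0.06 m and z of sample_square in the frame of tote between -0.005 and 0.06 m) and y of mouth_square in the frame of station below -0.082 m)) and value of joint cradle below 0.1 rad), for 0.2 s.
3. the lever is pushed over (cradle tipped beyond 0.5 rad) with the tote home (value of joint cradle above 0.5 rad and y of tote in the frame of station above -0.145 m), for 0.1 s.
At the end, for the whole second after the job is handed in: Both spacers of the kind that the tote held at the start lie in the tote with that sample; both of the other kind are still in the dish; the tote stands flat on the bench within 10 mm of the stop; the cradle is back level (below 0.1 rad) with the dish in its seat (within 8 mm); all at rest ((((x of sample_round in the frame of tote between -0.08 and 0.08 m and y of sample_round in the frame of tote between -0.06 and 0.06 m and z of sample_round in the frame of tote between -0.005 and 0.06 m) and (x of round1 in the frame of tote between -0.08 and 0.08 m and y of round1 in the frame of tote between -0.06 and 0.06 m and z of round1 in the frame of tote between -0.005 and 0.06 m) and (x of round2 in the frame of tote between -0.08 and 0.08 m and y of round2 in the frame of tote between -0.06 and 0.06 m and z of round2 in the frame of tote between -0.005 and 0.06 m) and (x of square1 in the frame of dish between -0.093 and 0.093 m and y of square1 in the frame of dish between -0.06 and 0.06 m and z of square1 in the frame of dish between 0 and 0.05 m) and (x of square2 in the frame of dish between -0.093 and 0.093 m and y of square2 in the frame of dish between -0.06 and 0.06 m and z of square2 in the frame of dish between 0 and 0.05 m)) or ((x of sample_square in the frame of tote between -0.08 and 0.08 m and y of sample_square in the frame of tote between -0.06 and 0.06 m and z of sample_square in the frame of tote between -0.005 and 0.06 m) and (x of square1 in the frame of tote between -0.08 and 0.08 m and y of square1 in the frame of tote between -0.06 and 0.06 m and z of square1 in the frame of tote between -0.005 and 0.06 m) and (x of square2 in the frame of tote between -0.08 and 0.08 m and y of square2 in the frame of tote between -0.06 and 0.06 m and z of square2 in the frame of tote between -0.005 and 0.06 m) and (x of round1 in the frame of dish between -0.093 and 0.093 m and y of round1 in the frame of dish between -0.06 and 0.06 m and z of round1 in the frame of dish between 0 and 0.05 m) and (x of round2 in the frame of dish between -0.093 and 0.093 m and y of round2 in the frame of dish between -0.06 and 0.06 m and z of round2 in the frame of dish between 0 and 0.05 m))) and y of tote in the frame of station above -0.145 m and value of joint cradle below 0.1 rad and angle between tote's own z axis and vertical below 0.05 rad and height (world z) of tote below 0.006 m and x of dish in the frame of station between -0.008 and 0.008 m and y of dish in the frame of station between -0.008 and 0.008 m and z of dish in the frame of station between 0.118 and 0.134 m and linear speed of each of round1, round2, square1, square2, tote, dish below 0.02 m/s); the robot touches nothing.
It fails at once if the robot touches a spacer (contact force between any of the fingers, the arm and round1 above 0.5 N or contact force between any of the fingers, the arm and round2 above 0.5 N or contact force between any of the fingers, the arm and square1 above 0.5 N or contact force between any of the fingers, the arm and square2 above 0.5 N or contact force between any of the fingers, the arm and sample_round above 0.5 N or contact force between any of the fingers, the arm and sample_square above 0.5 N).
It fails at once if a bystander is moved by more than 30 mm (distance of any of jar, wrench, carton, driver from where it was at the start of the episode above 0.03 m).
It fails at once if the sample of the other kind leaves the returns tray ((not ((x of sample_round in the frame of tote between -0.08 and 0.08 m and y of sample_round in the frame of tote between -0.06 and 0.06 m and z of sample_round in the frame of tote between -0.005 and 0.06 m)) and not ((x of sample_round in the frame of returns between -0.08 and 0.08 m and y of sample_round in the frame of returns between -0.06 and 0.06 m and z of sample_round in the frame of returns between -0.005 and 0.03 m))) or (not ((x of sample_square in the frame of tote between -0.08 and 0.08 m and y of sample_square in the frame of tote between -0.06 and 0.06 m and z of sample_square in the frame of tote between -0.005 and 0.06 m)) and not ((x of sample_square in the frame of returns between -0.08 and 0.08 m and y of sample_square in the frame of returns between -0.06 and 0.06 m and z of sample_square in the frame of returns between -0.005 and 0.03 m)))).
It fails at once if the dish comes out of its seat (distance between dish and seat above 0.012 m).
It also fails if it takes over 72 s, if anything falls off the work surface, if the arm or the gripper's body presses on something with over 40 N, if the wrist force passes 120 N, or if a joint passes its speed limit or range.

### The arm

A 6-joint arm with a two-finger parallel gripper is mounted at the origin on the work surface. World frame = base frame: x ahead of the robot, y to its left, z up, the work surface at z = 0. Lengths are in m, angles in rad, forces in N, time in s.
With the tool pointing down it reaches from about 0.35 to 0.85 m from the base axis. Payload 8.1 kg.
Tool frame: the origin (TCP) lies on the centre line of the jaws, within the pads' length; the fingertips stand 11 mm ahead of it and the grasp point (between the pads) lies 8 mm behind it; y points along the fingers, z is the direction in which the jaws open and shut, and the axes are right-handed (so a half turn about y gives the same grasp; the last joint's range is limited). The gripper opens to 85 mm and grips with 20 to 120 N. Pads are 22 mm wide; open, the fingers measure 114 mm over their backs; the gripper's body (76 mm by 85 mm) begins 54 mm behind the grasp point. The pads swing forward as they close: fully open they stand 13 mm farther back than shut.
Start: joints at [-1.233, 0.13, 1.488, -0, 1.523, -0.085], TCP at [0.246, -0.547, 0.242] pointing down, gripper open.
Joint ranges: [-2.96, 2.96], [-0.89, 2.26], [0.02, 2.5], [-1.34, 4.48], [0, 2.73], [-2.66, 2.66]. Speed limits (rad/s): [2.39, 2.39, 2.79, 3.14, 3.14, 3.14].

### API

Orientations are given as a 3x3 rotation matrix whose columns are the frame's x, y, z axes.
In Python, from station import ctrl, read_camera, calibration, order gives the robot as it stands. The module is installed in compiled form; this text tells all that it offers.
- The arm moves only by the tool play_rows, never from a script. Its argument "increments" is a list that holds one entry, the list of rows, each a list of 5 numbers: the shift along the tool's x, y, z in units of 25 mm (1.0 is 25 mm), then the turn about the tool's y in units of 10 degrees (1.0 is 10 degrees), then the finger opening in mm, from 0 to 85.4. In form: [[[dx, dy, dz, twist, claw], ...]]. A call has 1 to 5 rows; each row shifts and turns the commanded pose from where the row before left it, along the tool's axes as they then stand; what a row does not reach is not made up. A row lasts 1/8 s, in which the tool goes at most 62.5 mm and 10.7 degrees, less where a joint would pass 70% of its speed; a pose out of reach is approached as far as the arm can. A call is refused whole if a number of a shift passes 1 or a number of a turn 1, either way. A call with a gripper value outside its range is refused whole. The fingers move at their own pace and stop on an object; the grip force is fixed at half the most. Time passes only in rows, so rows that do not move let the fingers close. It gives the time, the measured TCP pose, the force and the opening at its end, in the units of the state.
- ctrl.read_state(): the state, without advancing time (a new reading comes with each control period).
- read_camera(name): name is "scene" or "side" or "wrist"; returns the picture (420x560x3 uint8, blue, green, red); there is no depth.
- calibration(name): a dict with "fx", "fy", "cx", "cy" (pixels), "k1" (the pictures are not rectified: a ray, as slopes to the right and down, at radius r is drawn at 1 + k1 r^2 times it, then the intrinsics apply), "R" (3x3) and "t" (3): a world point X has camera coordinates R X + t; the wrist camera has in their place "tool_from_camera" (4x4, takes a point from camera to tool coordinates, whose origin is the TCP and whose axes are the tool frame's). Camera axes: x right, y down, z forward; pixel columns grow to the right and rows downward; lengths in m; the calibration is good to about 2 mm. A picture is of the moment at which its call begins: read the wrist's pose just before it. calibration takes no time and is no camera call.
- order.hand_in(): hands the job in, once; it reports no verdict.
The state is a dict: "time_s": time; "joints": joint angles; "dq": joint speeds; "joint_torque": joint torques, N m; "ee_pos": TCP position; "tcp_rot": TCP orientation; "ft_force": force on the tool from outside, world axes, zero at the start; "wrist_torque": the same for the moment, N m; "width": finger opening in m.
Only numpy, scipy, OpenCV 4.12 (cv2) and the standard library are available. Lean on these libraries where they do the work, as an engineer would, in place of code of your own. Each camera call takes 0.05 s, during which the arm holds its last target.

## Working session

There is one attempt and no reset: what is moved stays moved. The work goes in short steps, Python scripts to look and compute and a tool call to move; the robot and the scene stay as the last step left them, time stands still between calls to the robot, and variables do not carry over. Pictures are saved under pics/ and viewed, and the job is handed in when it is done.

Besides the shell and the picture viewer there is one more tool, called after "Call:" as a command line: name --argument value ..., lists and objects as JSON in quotes. play_rows: Moves the arm, as the interface text tells. Its arguments: {"type":"object","properties":{"increments":{"type":"array","items":{"type":"array","items":{"type":"array","items":{"type":"number"}}}}},"required":["increments"]}

```bash
mkdir -p pics
python3 - <<'E'
from station import *
import cv2,numpy as np
np.set_printoptions(precision=4,suppress=True)
for n in ["scene","side","wrist"]:
    c=calibration(n); print(n,{k:np.array(v) for k,v in c.items()})
    im=read_camera(n); cv2.imwrite(f"pics/{n}0.png",im)
print(ctrl.read_state())
E
```

```text
scene {'fx': array(386.6648), 'fy': array(386.6648), 'cx': array(283.1556), 'cy': array(215.0972), 'k1': array(-0.0001), 'R': array([[ 0.4399,  0.898 , -0.0137],
       [ 0.719 , -0.3612, -0.5938],
       [-0.5382,  0.2514, -0.8045]]), 't': array([-0.2222, -0.2737,  1.623 ])}
side {'fx': array(442.0257), 'fy': array(442.0257), 'cx': array(283.0298), 'cy': array(206.3598), 'k1': array(-0.0914), 'R': array([[-0.9921, -0.1252, -0.0088],
       [-0.0734,  0.6358, -0.7684],
       [ 0.1018, -0.7616, -0.64  ]]), 't': array([0.4806, 0.1784, 1.2344])}
wrist {'fx': array(349.7808), 'fy': array(349.7808), 'cx': array(279.2534), 'cy': array(203.7655), 'k1': array(-0.0386), 'tool_from_camera': array([[-0.0008,  0.9576,  0.2881, -0.0725],
       [ 0.0003, -0.2881,  0.9576, -0.1321],
       [ 1.    ,  0.0009, -0.0001, -0.0001],
       [ 0.    ,  0.    ,  0.    ,  1.    ]])}
{'time_s': 0.15, 'joints': array([-1.2334,  0.131 ,  1.489 ,  0.    ,  1.523 , -0.0854]), 'dq': array([ 0.0008, -0.002 , -0.0049,  0.0006,  0.0012, -0.0013]), 'joint_torque': array([  0.0002, -57.0065, -50.1157,  -0.0003,   0.0095,   0.    ]), 'ee_pos': array([ 0.2461, -0.5468,  0.2415]), 'tcp_rot': array([[-0.912 , -0.0005,  0.4103],
       [-0.4103,  0.0014, -0.9119],
       [-0.0001, -1.    , -0.0015]]), 'ft_force': array([ 0.1836, -0.2251,  0.2265]), 'wrist_torque': array([ 0.0586, -0.0058, -0.0174]), 'width': 0.08530732795977583}
```

View pics/scene0.png

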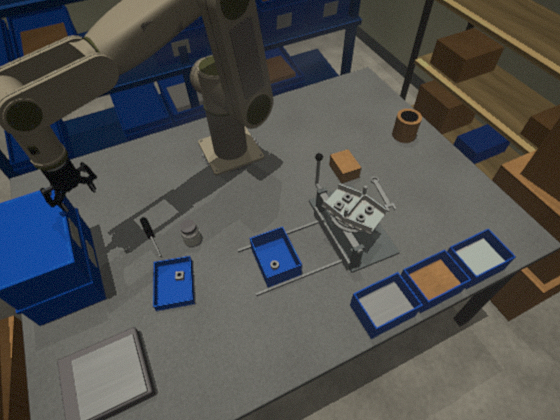

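View pics/side0.png

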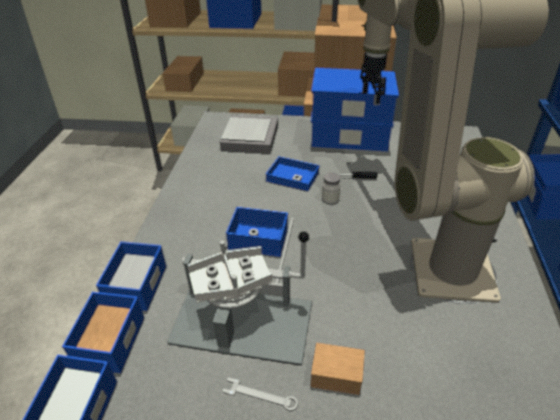

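View pics/wrist0.png

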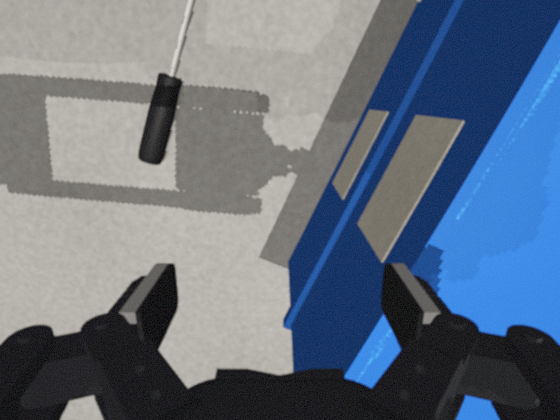

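The scene view shows the station near (355,215), the tote near (275,255) and the returns tray near (175,283). The lever knob is at (319,157). I'll enlarge these areas for detail.

Run:
```python
import cv2
a=cv2.imread("pics/scene0.png")[140:320,140:410]; cv2.imwrite("pics/s1.png",cv2.resize(a,None,fx=2.9,fy=2.9,interpolation=cv2.INTER_CUBIC))
a=cv2.imread("pics/side0.png")[150:360,165:325]; cv2.imwrite("pics/d1.png",cv2.resize(a,None,fx=2.8,fy=2.8,interpolation=cv2.INTER_CUBIC))
```

```text
(no output)
```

View pics/s1.png

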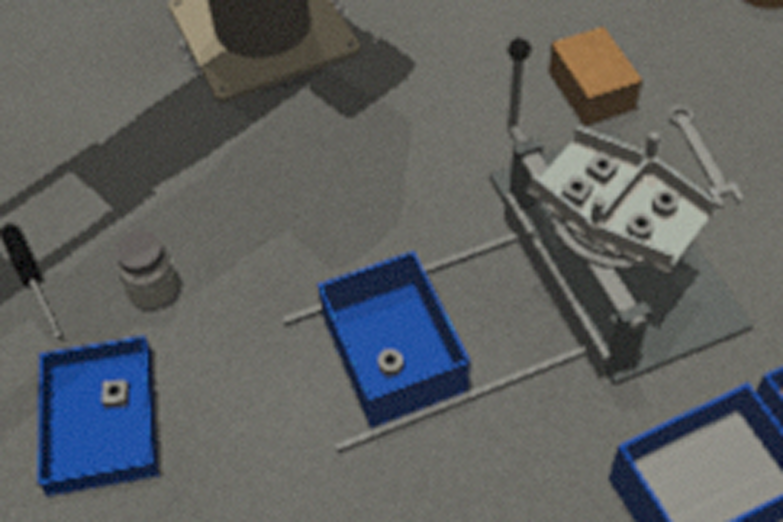

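View pics/d1.png

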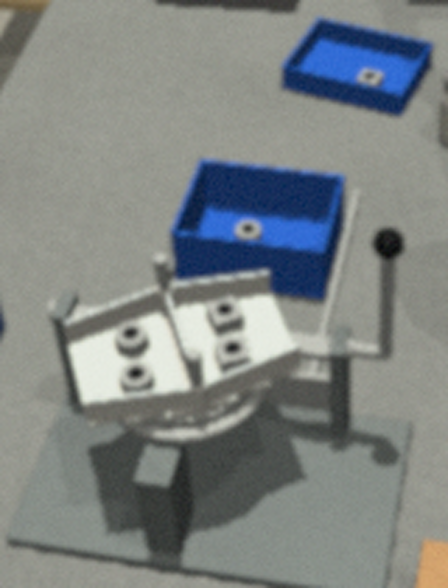

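The crops show the tote's sample is round (scene crop (390,360)) and the tray's is square (113,391), so the order is for round spacers. The round section currently points to the lower right in the scene view. Next I'll measure.

```bash
cat > h.py <<'E'
import numpy as np,cv2
from scipy.optimize import least_squares
from station import *
np.set_printoptions(precision=4,suppress=True)
def ray(n,u,v,st=None):
    c=calibration(n); d=np.array([(u-c['cx'])/c['fx'],(v-c['cy'])/c['fy']])
    p=cv2.undistortPoints(np.array([[[u,v]]],float),np.array([[c['fx'],0,c['cx']],[0,c['fy'],c['cy']],[0,0,1]],float),np.array([c['k1'],0,0,0],float))[0,0]
    d=np.array([p[0],p[1],1.])
    if n=='wrist':
        T=np.array(c['tool_from_camera']);R=np.array(st['tcp_rot']);o=np.array(st['ee_pos'])
        return o+R@T[:3,3], R@T[:3,:3]@d
    R=np.array(c['R']);t=np.array(c['t']); return -R.T@t, R.T@d
def plane(n,u,v,z,st=None):
    o,d=ray(n,u,v,st); return o+d*(z-o[2])/d[2]
def tri(rs):
    A=np.zeros((3,3));b=np.zeros(3)
    for o,d in rs:
        d=d/np.linalg.norm(d);P=np.eye(3)-np.outer(d,d);A+=P;b+=P@o
    x=np.linalg.solve(A,b)
    return x,[np.linalg.norm(np.cross(x-o,d/np.linalg.norm(d)))*1000 for o,d in rs]
def proj(n,X,st=None):
    c=calibration(n)
    if n=='wrist':
        T=np.array(c['tool_from_camera']);R=np.array(st['tcp_rot']);o=np.array(st['ee_pos'])
        p=T[:3,:3].T@(R.T@(np.array(X)-o)-T[:3,3])
    else: p=np.array(c['R'])@X+np.array(c['t'])
    x,y=p[0]/p[2],p[1]/p[2];f=1+c['k1']*(x*x+y*y)
    return np.array([c['fx']*x*f+c['cx'],c['fy']*y*f+c['cy']])
S=lambda x,y:(140+x/2.9,140+y/2.9)
D=lambda x,y:(165+x/2.8,150+y/2.8)
E
python3 - <<'E'
from h import *
print("cams",ray('scene',280,210)[0],ray('side',280,210)[0])
print("knob",tri([ray('scene',*S(518,48)),ray('side',*D(388,243))]))
print("knob plane",plane('scene',*S(518,48),.25),plane('side',*D(388,243),.25))
print("peg far",tri([ray('scene',*S(653,137)),ray('side',*D(62,308))]),tri([ray('scene',*S(653,137)),ray('side',*D(193,352))]))
for p in [(653,137),(599,208)]: print("peg sc",plane('scene',*S(*p),.205))
for p in [(162,260),(193,352),(62,308)]: print("peg sd",plane('side',*D(*p),.205))
print("tote rim scene",[plane('scene',*S(*p),.07) for p in [(319,285),(415,254),(469,362)]])
print("tote rim side",[plane('side',*D(*p),.07) for p in [(203,161),(344,178),(175,235),(326,250)]])
print("rails",[plane('scene',*S(*p),.01) for p in [(287,321),(516,238),(340,448),(584,352)]])
print("base",[plane('scene',*S(*p),.005) for p in [(752,326),(612,381)]])
for p in [(602,168),(577,188),(664,203),(641,226)]: print("spc sc",plane('scene',*S(*p),.16))
print("jar top",plane('scene',*S(143,250),.09)); print('driver',plane('scene',*S(12,235),.015),plane('scene',*S(60,335),.0))
print("returns",[plane('scene',*S(*p),.035) for p in [(40,350),(147,338),(156,468),(45,485)]])
E
```

```text
cams [ 1.168  -0.3073  1.1401] [0.3642 0.8869 0.9313]
knob (array([0.4138, 0.1756, 0.25  ]), [np.float64(0.16778977175799178), np.float64(0.16778977175809476)])
knob plane [0.4136 0.1756 0.25  ] [0.414  0.1757 0.25  ]
peg far (array([0.6246, 0.2522, 0.253 ]), [np.float64(35.938079513414074), np.float64(35.938079513414024)]) (array([0.5577, 0.2662, 0.2021]), [np.float64(1.0116688560942304), np.float64(1.0116688560941487)])
peg sc [0.5606 0.2648 0.205 ]
peg sc [0.617  0.1613 0.205 ]
peg sd [0.6032 0.1714 0.205 ]
peg sd [0.5562 0.268  0.205 ]
peg sd [0.6712 0.2351 0.205 ]
tote rim scene [array([ 0.4884, -0.1125,  0.07  ]), array([0.4989, 0.0039, 0.07  ]), array([ 0.6526, -0.0063,  0.07  ])]
tote rim side [array([ 0.6382, -0.1169,  0.07  ]), array([ 0.4827, -0.1064,  0.07  ]), array([0.6427, 0.0014, 0.07  ]), array([0.4877, 0.0051, 0.07  ])]
rails [array([ 0.4798, -0.1552,  0.01  ]), array([0.4957, 0.1434, 0.01  ]), array([ 0.6551, -0.1645,  0.01  ]), array([0.6711, 0.1348, 0.01  ])]
base [array([0.7267, 0.3301, 0.005 ]), array([0.7152, 0.1455, 0.005 ])]
spc sc [0.5441 0.2164 0.16  ]
spc sc [0.5559 0.1768 0.16  ]
spc sc [0.6164 0.2508 0.16  ]
spc sc [0.6314 0.2114 0.16  ]
jar top [ 0.3668 -0.2778  0.09  ]
driver [ 0.2146 -0.4145  0.015 ] [ 0.3715 -0.401   0.    ]
returns [array([ 0.4051, -0.4238,  0.035 ]), array([ 0.4444, -0.31  ,  0.035 ]), array([ 0.6006, -0.3509,  0.035 ]), array([ 0.5669, -0.4613,  0.035 ])]
```

```bash
cat >> h.py <<'E'
YAW=-0.0530; O=np.array([.582,.217])
XS=np.array([np.cos(YAW),np.sin(YAW)]);YS=np.array([-np.sin(YAW),np.cos(YAW)])
def W(x,y): return O+x*XS+y*YS
def tost(p): d=np.array(p[:2])-O; return np.array([d@XS,d@YS])
def state():
    s=ctrl.read_state();R=s['tcp_rot']
    print('t %.2f'%s['time_s'],'pos',s['ee_pos'],'st',tost(s['ee_pos']),'xang %.1f'%np.degrees(np.arctan2(R[1,0],R[0,0])),'F',s['ft_force'],'w %.4f'%s['width'],'q',s['joints'])
    return s
def need(p,xang=None):
    "total tool shift in units from the present pose and twist units (after shift)"
    s=state();R=np.array(s['tcp_rot']);d=R.T@(np.array(p)-s['ee_pos'])/.025
    a=np.degrees(np.arctan2(R[1,0],R[0,0]));tw=None
    if xang is not None: tw=-((xang-a+180)%360-180)/10
    print('to',np.array(p),'shift',d,'twist',tw)
E
python3 - <<'E'
from h import *
for p in [(103,292),(88,210),(72,205),(5,315)]: print(plane('scene',*p,0.0),plane('scene',*p,0.2))
p=W(0,-.385); need([p[0],p[1],.242],177)
E
```

```text
[ 0.4212 -0.6046  0.    ] [ 0.5522 -0.5524  0.2   ]
[ 0.0569 -0.5919  0.    ] [ 0.2518 -0.542   0.2   ]
[ 0.005  -0.6423  0.    ] [ 0.209  -0.5835  0.2   ]
[ 0.3636 -0.8941  0.    ] [ 0.5047 -0.7912  0.2   ]
t 0.15 pos [ 0.2461 -0.5468  0.2415] st [-0.295  -0.7805] xang -155.8 F [ 0.1836 -0.2251  0.2265] w 0.0853 q [-1.2334  0.131   1.489   0.      1.523  -0.0854]
to [ 0.5616 -0.1675  0.242 ] shift [-17.7352  -0.0057  -8.6572] twist 2.7223666185183446
```

Call:
play_rows --increments '[[[-0.5,0,-1,0,0],[-1,0,-1,0,0],[-1,0,-1,0,0],[-1,0,-1,0,0],[-1,0,-1,0,0]]]'

```text
time_s: 0.78
ee_pos: [0.2977, -0.3858, 0.242]
tcp_rot: [[-0.912, -0.0, 0.41], [-0.41, 0.0, -0.912], [-0.0, -1.0, -0.0]]
ft_force: [0.5, 0.2, 0.4]
width: -0.0001
```

Call:
play_rows --increments '[[[-1,0,-1,0,0],[-1,0,-1,0,0],[-1,0,-1,0,0],[-1,0,-0.6,0,0],[-1,0,0,0,0]]]'

```text
time_s: 1.4
ee_pos: [0.3749, -0.2524, 0.2423]
tcp_rot: [[-0.912, 0.0, 0.411], [-0.411, -0.0, -0.912], [-0.0, -1.0, 0.0]]
ft_force: [-0.7, -0.6, -0.1]
width: -0.0001
```

Call:
play_rows --increments '[[[-1,0,0,0,0],[-1,0,0,0,0],[-1,0,0,0,0],[-1,0,0,0,0],[-1,0,0,0,0]]]'

```text
time_s: 2.02
ee_pos: [0.4891, -0.2019, 0.2419]
tcp_rot: [[-0.912, -0.001, 0.41], [-0.41, 0.0, -0.912], [0.0, -1.0, -0.0]]
ft_force: [0.6, -0.9, 0.7]
width: 0.0002
```

Call:
play_rows --increments '[[[-1,0,0,0,0],[-1,0,0,0,0],[-1,0,0,0.9,0],[0,0,0,0.9,0],[0,0,0,0.9,0]]]'

```text
time_s: 2.65
ee_pos: [0.557, -0.1712, 0.2416]
tcp_rot: [[-0.999, -0.001, -0.053], [0.053, 0.0, -0.999], [0.001, -1.0, -0.0]]
ft_force: [-0.3, -0.3, -0.4]
width: 0.0001
```

Run:
```python
from h import *
p=W(0,-.385); need([p[0],p[1],.032],177)
s=ctrl.read_state();im=read_camera('wrist');cv2.imwrite('pics/w1.png',im)
```

```text
t 2.65 pos [ 0.557  -0.1712  0.2416] st [-0.0044 -0.389 ] xang 177.0 F [-0.3381 -0.3174 -0.4279] w 0.0001 q [-0.3861  0.0853  1.5378 -0.      1.5197  1.2376]
to [ 0.5616 -0.1675  0.032 ] shift [-0.1854  8.3855 -0.156 ] twist -0.003420759754484948
```

View pics/w1.png

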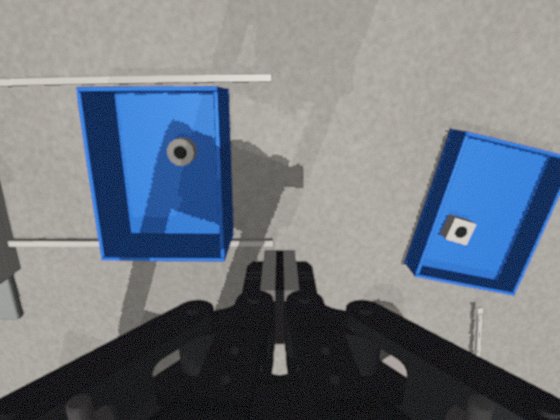

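The wrist view shows the tote's pushing face at column ~225 and the returns tray starting at ~405. The fingers will go down between them. The round sample is at (180,152).

Run:
```python
from h import *
s=state()
for p in [(220,88),(224,260),(80,88),(104,260)]: print(tost(plane('wrist',*p,.07,s)))
print('tray',[tost(plane('wrist',*p,.035,s)) for p in [(452,130),(408,268)]])
for p in [(270,78),(0,82),(272,243),(10,243)]: print('rail',tost(plane('wrist',*p,.01,s)))
```

```text
t 2.70 pos [ 0.5569 -0.1713  0.2417] st [-0.0045 -0.3891] xang 176.5 F [-0.4547  0.2977  0.4168] w -0.0003 q [-0.3864  0.085   1.538   0.      1.5197  1.2453]
[ 0.077  -0.3408]
[-0.0793 -0.3361]
[ 0.079 -0.223]
[-0.079  -0.2198]
tray [array([ 0.0388, -0.5557]), array([-0.1074, -0.5275])]
rail [ 0.0877 -0.3809]
rail [ 0.089  -0.1075]
rail [-0.0877 -0.3806]
rail [-0.0868 -0.0781]
```

Call:
play_rows --increments '[[[-0.2,0.6,0.6,0,0],[0,1,0,0,0],[0,1,0,0,0],[0,1,0,0,0],[0,1,0,0,0]]]'

```text
time_s: 3.32
ee_pos: [0.5606, -0.1877, 0.125]
tcp_rot: [[-0.999, -0.001, -0.045], [0.045, 0.0, -0.999], [0.001, -1.0, -0.0]]
ft_force: [0.0, 0.2, 0.9]
width: -0.0002
```

Call:
play_rows --increments '[[[0,1,0,0,0],[0,1,0,0,0],[0,1,0,0,0],[0,0.5,0,0,0],[0,0,0,0,0]]]'

```text
time_s: 3.95
ee_pos: [0.5601, -0.1869, 0.0382]
tcp_rot: [[-0.999, -0.003, -0.047], [0.047, 0.001, -0.999], [0.003, -1.0, -0.001]]
ft_force: [0.1, 0.0, 0.4]
width: 0.0003
```

Run:
```python
from h import *
p=W(0,-.35); need([p[0],p[1],.042],177)
im=read_camera('side');cv2.imwrite('pics/d2.png',cv2.resize(im[140:280,180:380],None,fx=3,fy=3))
```

```text
t 3.95 pos [ 0.5601 -0.1869  0.0382] st [-0.0005 -0.4045] xang 177.3 F [0.138  0.0445 0.4072] w 0.0003 q [-0.4088  0.2954  1.6898 -0.0001  1.1592  1.2094]
to [ 0.5635 -0.1325  0.042 ] shift [-0.0316 -0.1505 -2.1787] twist 0.028596155684860493
```

View pics/d2.png

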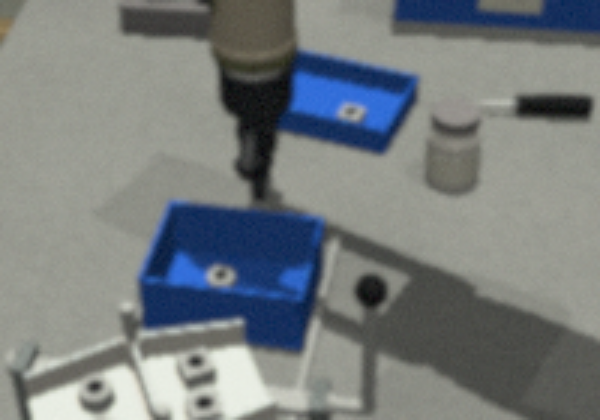

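The gripper stands behind the tote, centred on its far wall. I'll push along -z.

Call:
play_rows --increments '[[[0,0,-0.8,0,0],[0,0,-0.6,0,0],[0,0,-0.4,0,0],[0,0,-0.3,0,0],[0,0,-0.3,0,0]]]'

```text
time_s: 4.62
ee_pos: [0.5646, -0.1269, 0.0404]
tcp_rot: [[-0.999, 0.001, -0.048], [0.048, -0.001, -0.999], [-0.001, -1.0, 0.001]]
ft_force: [-1.1, -3.8, 2.0]
width: -0.0002
```

Call:
play_rows --increments '[[[0,0,-0.4,0,0],[0,0,-0.4,0,0],[0,0,-0.4,0,0],[0,0,-0.4,0,0],[0,0,-0.4,0,0]]]'

```text
time_s: 5.25
ee_pos: [0.5669, -0.0765, 0.0402]
tcp_rot: [[-0.999, 0.001, -0.048], [0.048, -0.0, -0.999], [-0.001, -1.0, 0.0]]
ft_force: [-0.6, -4.8, 5.9]
width: -0.0001
```

Run:
```python
from h import *
p=W(0,-.21); need([p[0],p[1],.04],177)
im=read_camera('side');cv2.imwrite('pics/d3.png',cv2.resize(im[140:340,160:340],None,fx=3,fy=3))
```

```text
t 5.25 pos [ 0.5669 -0.0765  0.0402] st [ 0.0005 -0.2939] xang 177.2 F [-0.6004 -4.7844  5.9112] w -0.0001 q [-0.2237  0.2449  1.7465 -0.0002  1.1494  1.3957]
to [0.5709 0.0073 0.04  ] shift [ 0.0051  0.0068 -3.3574] twist 0.022120343431657828
```

View pics/d3.png

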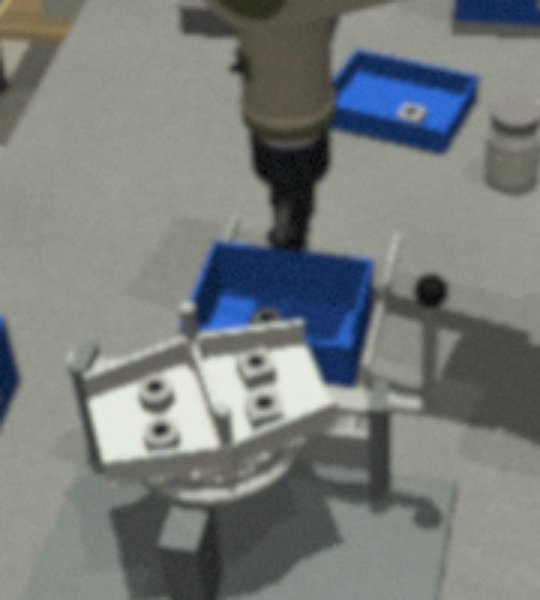

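Call:
play_rows --increments '[[[0,0,-0.4,0,0],[0,0,-0.4,0,0],[0,0,-0.4,0,0],[0,0,-0.4,0,0],[0,0,-0.4,0,0]]]'

```text
time_s: 5.92
ee_pos: [0.5693, -0.0266, 0.0402]
tcp_rot: [[-0.999, 0.001, -0.049], [0.049, -0.0, -0.999], [-0.001, -1.0, 0.0]]
ft_force: [-1.2, -3.8, 5.4]
width: -0.0003
```

Call:
play_rows --increments '[[[0,0,-0.2,0,0],[0,0,-0.2,0,0],[0,0,-0.2,0,0],[0,0,-0.2,0,0],[0,0,-0.1,0,0]]]'

```text
time_s: 6.55
ee_pos: [0.5703, -0.0042, 0.0402]
tcp_rot: [[-0.999, 0.001, -0.048], [0.048, -0.0, -0.999], [-0.001, -1.0, 0.0]]
ft_force: [0.5, -5.4, 6.0]
width: -0.0003
```

Run:
```python
from h import *
p=W(0,-.21); need([p[0],p[1],.04],177)
```

```text
t 6.55 pos [ 0.5703 -0.0042  0.0402] st [ 0.0001 -0.2215] xang 177.2 F [ 0.5415 -5.3919  6.0328] w -0.0003 q [-0.0971  0.2408  1.7513 -0.0003  1.1489  1.5222]
to [0.5709 0.0073 0.04  ] shift [ 0.0005  0.0083 -0.4606] twist 0.023216842703277507
```

Call:
play_rows --increments '[[[0,0,-0.1,0,0],[0,0,-0.1,0,0],[0,0,-0.1,0,0],[0,0,0,0,0]]]'

```text
time_s: 7.05
ee_pos: [0.571, 0.0028, 0.0403]
tcp_rot: [[-0.999, 0.001, -0.048], [0.048, -0.001, -0.999], [-0.001, -1.0, 0.001]]
ft_force: [0.6, -5.8, 5.5]
width: -0.0001
```

Run:
```python
from h import *
p=W(0,-.21); need([p[0],p[1],.04],177)
im=read_camera('scene');cv2.imwrite('pics/s3.png',cv2.resize(im[140:320,190:410],None,fx=3,fy=3))
```

```text
t 7.05 pos [0.571  0.0028 0.0403] st [ 0.0003 -0.2145] xang 177.2 F [ 0.6372 -5.8289  5.5394] w -0.0001 q [-0.0844  0.2417  1.75   -0.001   1.1487  1.5352]
to [0.5709 0.0073 0.04  ] shift [ 0.0123  0.0137 -0.1803] twist 0.02275973520958985
```

View pics/s3.png

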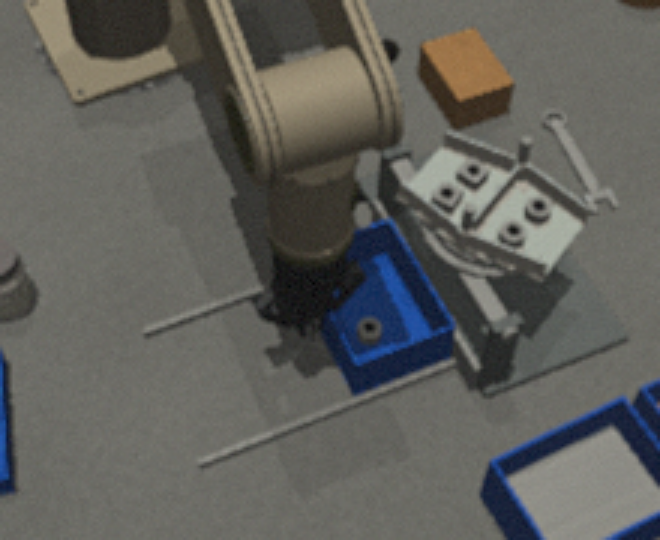

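The tote is almost at the stop (edge near (455,330)). I'll push on gently until the force rises.

Call:
play_rows --increments '[[[0,0,-0.1,0,0],[0,0,-0.1,0,0],[0,0,0,0,0]]]'

```text
time_s: 7.48
ee_pos: [0.5714, 0.0049, 0.0412]
tcp_rot: [[-0.999, 0.001, -0.049], [0.049, -0.005, -0.999], [-0.002, -1.0, 0.005]]
ft_force: [-4.0, -20.5, 12.8]
width: 0.0001
```

Call:
play_rows --increments '[[[0,0,-0.1,0,0],[0,0,-0.1,0,0],[0,0,0,0,0]]]'

```text
time_s: 7.85
ee_pos: [0.5722, 0.0073, 0.0423]
tcp_rot: [[-0.999, 0.002, -0.05], [0.05, -0.009, -0.999], [-0.003, -1.0, 0.008]]
ft_force: [-7.4, -33.1, 20.0]
width: -0.0001
```

The force rose to 33 N, so the tote is home. I'll back off and rise.

Call:
play_rows --increments '[[[0,0,0.3,0,0],[0,0,0.5,0,0],[0,0,0.6,0,0],[0,0,0.6,0,0],[0,-1,0,0,0]]]'

```text
time_s: 8.48
ee_pos: [0.566, -0.0381, 0.0622]
tcp_rot: [[-0.999, -0.006, -0.05], [0.05, 0.001, -0.999], [0.006, -1.0, -0.0]]
ft_force: [-0.2, 1.1, 0.1]
width: -0.0003
```

Call:
play_rows --increments '[[[0,-1,0,0,0],[0,-1,0,0,0],[0,-1,0,0,0],[0,-1,0,0,0],[0,-1,0,0,0]]]'

```text
time_s: 9.1
ee_pos: [0.5681, -0.0375, 0.1902]
tcp_rot: [[-0.999, -0.001, -0.049], [0.049, 0.0, -0.999], [0.001, -1.0, -0.0]]
ft_force: [-0.1, -0.6, -0.3]
width: 0.0
```

Call:
play_rows --increments '[[[0,-1,0,0,0],[0,-1,0,0,0],[0,-1,0,0,0],[0,-1,0,0,0],[0,-1,0,0,40]]]'

```text
time_s: 9.72
ee_pos: [0.5682, -0.0375, 0.3151]
tcp_rot: [[-0.999, -0.001, -0.049], [0.049, 0.0, -0.999], [0.001, -1.0, -0.0]]
ft_force: [-0.3, -1.1, -0.2]
width: 0.017
```

Run:
```python
from h import *
s=state()
im=read_camera('wrist');cv2.imwrite('pics/w4.png',im)
im=read_camera('side');cv2.imwrite('pics/d4.png',im); cv2.imwrite('pics/d4c.png',cv2.resize(im[190:360,165:325],None,fx=3.3,fy=3.3))
```

```text
t 9.72 pos [ 0.5682 -0.0375  0.3151] st [-0.0003 -0.2549] xang 177.2 F [-0.3482 -1.0652 -0.2187] w 0.0170 q [-0.156   0.0296  1.4628  0.0001  1.65    1.4635]
```

View pics/w4.png

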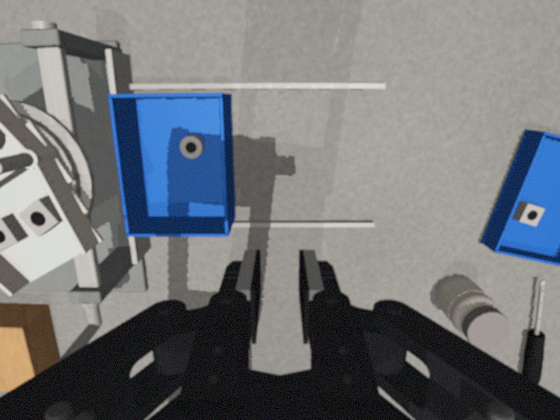

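View pics/d4c.png

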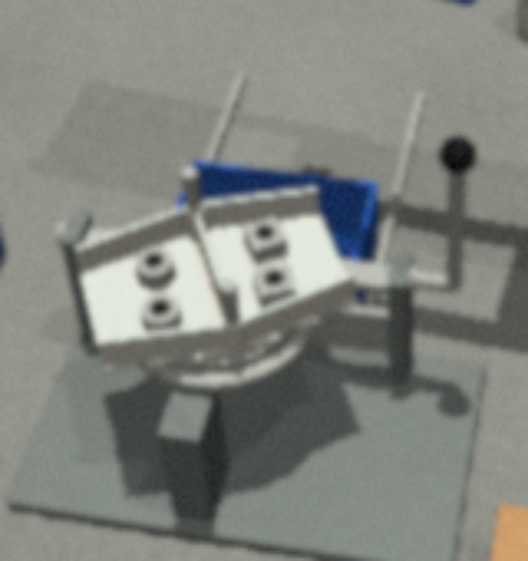

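Run:
```python
from h import *
s=state()
for p in [(112,95),(127,236),(222,95),(228,236)]: print(tost(plane('wrist',*p,.07,s)))
for n,p in [('a',D(0,0))]: pass
# pegs side crop d4c scale 3.3 offset 165,190
pa=(165+230/3.3,190+287/3.3); pb=(165+190/3.3,190+172/3.3)
A=tri([ray('side',*pa),ray('scene',*S(653,137))]);B=tri([ray('side',*pb),ray('scene',*S(599,208))])
print(A,B)
print(tost(plane('side',*pa,.205)),tost(plane('side',*pb,.205)),tost(plane('scene',*S(653,137),.205)),tost(plane('scene',*S(599,208),.205)))
p=W(-.026,.05); need([p[0],p[1],.315],-65)
```

```text
t 9.82 pos [ 0.5696 -0.0377  0.318 ] st [ 0.0012 -0.255 ] xang 177.2 F [ 1.103  -0.3275  0.0245] w 0.0320 q [-0.1559  0.0278  1.4595  0.      1.6494  1.4636]
[ 0.0789 -0.0793]
[-0.0798 -0.0769]
[ 0.0786 -0.1953]
[-0.079 -0.196]
(array([0.556 , 0.2676, 0.1997]), [np.float64(1.148719378319638), np.float64(1.1487193783197078)]) (array([0.6094, 0.1639, 0.1974]), [np.float64(3.21780623983401), np.float64(3.217806239834115)])
[-0.0311  0.0527] [ 0.0249 -0.0467] [-0.0239  0.0466] [ 0.0379 -0.0537]
t 9.82 pos [ 0.5696 -0.0377  0.318 ] st [ 0.0012 -0.255 ] xang 177.2 F [ 1.103  -0.3275  0.0245] w 0.0320 q [-0.1559  0.0278  1.4595  0.      1.6494  1.4636]
to [0.5587 0.2683 0.315 ] shift [  1.0341   0.11   -12.2031] twist -11.77901877908737
```

The tote spans y = -0.078 to -0.196, so it is home. Now I'll move over peg a.

Call:
play_rows --increments '[[[0.2,0,-1,0,40],[0.2,0,-1,0,40],[0.2,0,-1,0,40],[0.2,0,-1,0,40],[0.2,0,-1,0,40]]]'

```text
time_s: 10.45
ee_pos: [0.5491, 0.0895, 0.3132]
tcp_rot: [[-0.999, -0.002, -0.049], [0.049, -0.0, -0.999], [0.002, -1.0, 0.0]]
ft_force: [-0.1, -0.8, 0.4]
width: 0.0397
```

Call:
play_rows --increments '[[[0,0,-1,0,40],[0,0,-1,0,40],[0,0,-1,0,40],[0,0,0,-1,40],[0,0,0,-1,40]]]'

```text
time_s: 11.08
ee_pos: [0.5528, 0.164, 0.313]
tcp_rot: [[-0.953, -0.002, 0.302], [-0.302, -0.0, -0.953], [0.002, -1.0, -0.0]]
ft_force: [-0.6, -0.2, 0.6]
width: 0.0397
```

Call:
play_rows --increments '[[[0,0,0,-1,40],[0,0,0,-1,40],[0,0,0,-1,40],[0,0,0,-1,40],[0,0,0,-1,40]]]'

```text
time_s: 11.7
ee_pos: [0.5529, 0.1635, 0.3131]
tcp_rot: [[-0.382, -0.002, 0.924], [-0.924, -0.0, -0.382], [0.001, -1.0, -0.002]]
ft_force: [-0.1, 0.6, 0.4]
width: 0.0399
```

Call:
play_rows --increments '[[[0,0,0,-1,40],[0,0,0,-1,40],[0,0,0,-1,40],[0,0,0,-1,40],[0,0,0,-0.8,40]]]'

```text
time_s: 12.32
ee_pos: [0.5529, 0.1635, 0.3131]
tcp_rot: [[0.431, -0.002, 0.903], [-0.903, -0.0, 0.431], [-0.001, -1.0, -0.002]]
ft_force: [-0.1, 0.2, 0.3]
width: 0.0398
```

Run:
```python
from h import *
s=state()
im=read_camera('wrist');cv2.imwrite('pics/w5.png',im)
p=W(-.026,.05); need([p[0],p[1],.30],-65)
```

```text
t 12.32 pos [0.5529 0.1635 0.3131] st [-0.0262 -0.0549] xang -64.5 F [-0.0533  0.2121  0.314 ] w 0.0398 q [ 0.1986  0.0503  1.4453  0.0001  1.6481 -0.2466]
t 12.38 pos [0.5529 0.1635 0.3131] st [-0.0263 -0.0549] xang -64.1 F [ 0.8171 -0.6195 -0.1047] w 0.0401 q [ 0.1987  0.0503  1.4452  0.0001  1.6482 -0.2529]
to [0.5587 0.2683 0.3   ] shift [-3.6684  0.5224  2.039 ] twist 0.08724511343010591
```

View pics/w5.png

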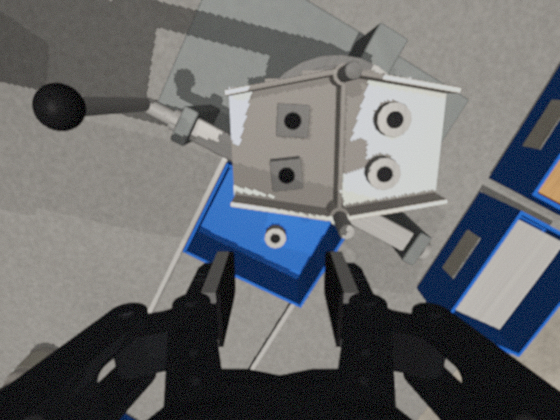

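The wrist view shows peg a's top near (349,71), peg b's near (345,228), and the knob at (60,106). I need to go 92 mm further to peg a.

Run:
```python
from h import *
s=ctrl.read_state()
im=cv2.imread('pics/w5.png'); cv2.imwrite('pics/w5c.png',cv2.resize(im[40:260,220:470],None,fx=2.6,fy=2.6,interpolation=cv2.INTER_CUBIC))
```

```text
(no output)
```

View pics/w5c.png

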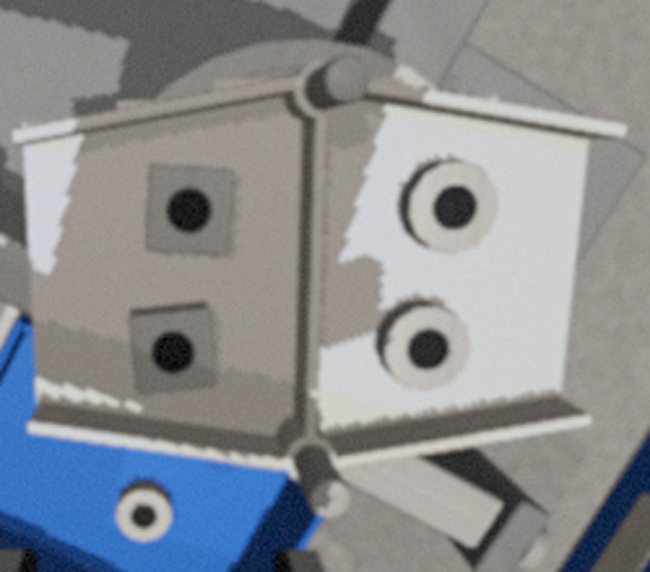

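Run:
```python
from h import *
s=state()
th=np.radians(-64.5);s['tcp_rot']=np.array([[np.cos(th),0,-np.sin(th)],[np.sin(th),0,np.cos(th)],[0,-1,0]]);
a=plane('wrist',353.5,70,.205,s);b=plane('wrist',346,230.8,.205,s)
print(a,b,'mid',(a+b)/2,tost((a+b)/2),'dist',np.linalg.norm(a-b),'ang',np.degrees(np.arctan2(*(tost(a)-tost(b))[::-1])), tost(a),tost(b))
k=plane('wrist',59,106,.25,s);print('knob',k,tost(k))
for n,p in [('a',(353.5,70)),('b',(346,230.8))]:
  r=[ray('wrist',*p,s),ray('scene',*S(*((653,137) if n=='a' else (599,208)))),ray('side',165+(230 if n=='a' else 190)/3.3,190+(287 if n=='a' else 172)/3.3)]
  t=tri(r);print(n,t,tost(t[0]))
```

```text
t 12.38 pos [0.5529 0.1635 0.3131] st [-0.0263 -0.0549] xang -64.1 F [ 0.8171 -0.6195 -0.1047] w 0.0401 q [ 0.1987  0.0503  1.4452  0.0001  1.6482 -0.2529]
[0.556  0.2667 0.205 ] [0.6048 0.1668 0.205 ] mid [0.5804 0.2167 0.205 ] [-0.0016 -0.0004] dist 0.11114668164431155 ang 119.09354391367759 [-0.0286  0.0482] [ 0.0254 -0.0489]
knob [0.4129 0.1749 0.25  ] [-0.1666 -0.051 ]
a (array([0.5563, 0.2675, 0.1998]), [np.float64(0.42846368556438374), np.float64(1.0028301463700025), np.float64(1.327931430789862)]) [-0.0283  0.0491]
b (array([0.6087, 0.1642, 0.1968]), [np.float64(1.053908158466706), np.float64(3.4639299032200594), np.float64(3.107056239462319)]) [ 0.0295 -0.0513]
```

```bash
sed -i 's/O=np.array(\[.582,.217\])/O=np.array([.581,.2167])/' h.py
python3 - <<'E'
from h import *
need([.556,.2672,.313],-64)
E
```

```text
t 12.38 pos [0.5529 0.1635 0.3131] st [-0.0253 -0.0546] xang -64.1 F [ 0.8171 -0.6195 -0.1047] w 0.0401 q [ 0.1987  0.0503  1.4452  0.0001  1.6482 -0.2529]
to [0.556  0.2672 0.313 ] shift [-3.6758  0.0027  1.922 ] twist -0.012754886569894097
```

Call:
play_rows --increments '[[[-1,0,0.6,0,40],[-1,0,0.6,0,40],[-1,0,0.5,0,40],[-0.68,0,0.22,0,40],[0,0,0,0,40]]]'

```text
time_s: 13.0
ee_pos: [0.557, 0.2683, 0.314]
tcp_rot: [[0.427, -0.001, 0.904], [-0.904, -0.0, 0.427], [-0.0, -1.0, -0.001]]
ft_force: [-0.4, -1.0, -0.8]
width: 0.0399
```

Call:
play_rows --increments '[[[0,0.8,0,0,40],[0,0.8,0,0,40],[0,0.8,0,0,40],[0,0.6,0,0,40],[0,0,0,0,40]]]'

```text
time_s: 13.62
ee_pos: [0.5565, 0.2672, 0.2375]
tcp_rot: [[0.426, -0.003, 0.905], [-0.905, -0.001, 0.426], [-0.0, -1.0, -0.003]]
ft_force: [-0.4, 0.0, 0.8]
width: 0.0402
```

Run:
```python
from h import *
need([.556,.2672,.192],-64)
s=state()
im=read_camera('wrist');cv2.imwrite('pics/w6.png',im)
im=read_camera('side');cv2.imwrite('pics/d6.png',cv2.resize(im[150:330,165:325],None,fx=3.3,fy=3.3))
```

```text
t 13.62 pos [0.5565 0.2672 0.2375] st [-0.0271  0.0491] xang -64.8 F [-0.3673  0.0164  0.7882] w 0.0402 q [ 0.3645  0.1822  1.4397  0.      1.5232 -0.0755]
to [0.556  0.2672 0.192 ] shift [-0.0096  1.8205 -0.0106] twist -0.07899911148774663
t 13.62 pos [0.5565 0.2672 0.2375] st [-0.0271  0.0491] xang -64.8 F [-0.3673  0.0164  0.7882] w 0.0402 q [ 0.3645  0.1822  1.4397  0.      1.5232 -0.0755]
```

View pics/w6.png

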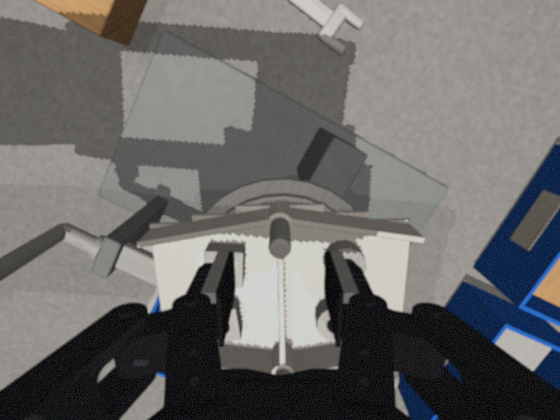

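View pics/d6.png

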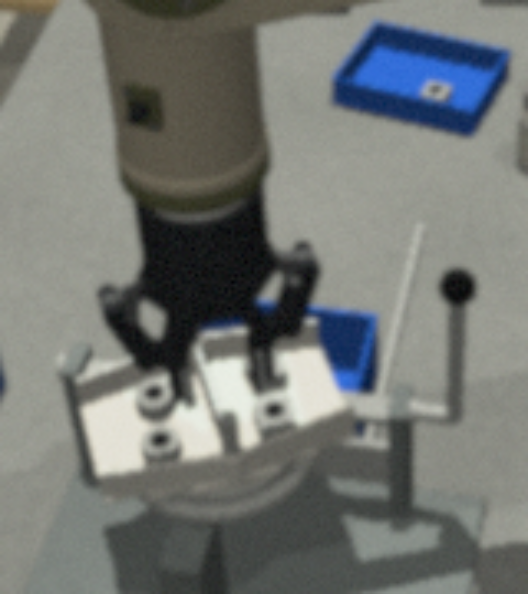

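Peg a at (280,235) is centred between the pads. I'll descend and close to 20 mm.

Call:
play_rows --increments '[[[0,0.6,0,0,40],[0,0.6,0,0,40],[0,0.55,0,0,40],[0,0,0,0,17],[0,0,0,0,17]]]'

```text
time_s: 14.35
ee_pos: [0.5575, 0.2677, 0.1962]
tcp_rot: [[0.426, 0.0, 0.905], [-0.905, 0.0, 0.426], [0.0, -1.0, 0.0]]
ft_force: [1.2, -0.8, -0.7]
width: 0.0173
```

Call:
play_rows --increments '[[[0,0,0,0,17]]]'

```text
time_s: 14.48
ee_pos: [0.5579, 0.2678, 0.1969]
tcp_rot: [[0.426, 0.001, 0.905], [-0.905, 0.0, 0.426], [0.0, -1.0, 0.001]]
ft_force: [0.7, -0.5, 0.9]
width: 0.0167
```

Run:
```python
from h import *
need([.556,.2672,.193],-64)
im=read_camera('wrist');cv2.imwrite('pics/w7.png',im)
```

```text
t 14.47 pos [0.5579 0.2678 0.1969] st [-0.0258  0.0498] xang -64.8 F [ 0.6945 -0.4711  0.9419] w 0.0167 q [ 0.3648  0.2034  1.4902 -0.      1.4467 -0.0755]
to [0.556  0.2672 0.193 ] shift [-0.0085  0.1553 -0.0786] twist -0.07743384907175824
```

View pics/w7.png

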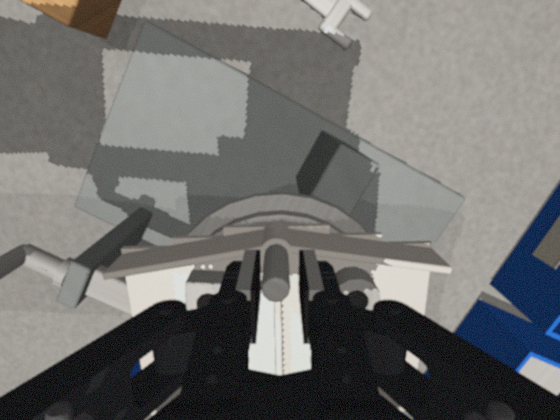

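The peg is between the pads at (277,280), with an opening of 16.7 mm. Now I'll turn the dish.

Call:
play_rows --increments '[[[0.01,0,0.195,0.5,17],[0.01,0,0.195,0.5,17],[0.02,0,0.27,0.7,17],[0.02,0,0.27,0.7,17],[0.02,0,0.27,0.7,17]]]'

```text
time_s: 15.15
ee_pos: [0.5871, 0.2726, 0.1966]
tcp_rot: [[-0.104, 0.001, 0.995], [-0.995, 0.0, -0.104], [-0.0, -1.0, 0.001]]
ft_force: [-1.5, 0.8, 1.3]
width: 0.0169
```

```bash
cat > arc.py <<'E'
from h import *
s=state();p=tost(s['ee_pos']);a=np.degrees(np.arctan2(p[1],p[0]));xa=np.degrees(np.arctan2(s['tcp_rot'][1,0],s['tcp_rot'][0,0]))
print('angle st %.1f radius %.4f xang-radial %.1f'%(a,np.hypot(*p),(xa+3.04-180-a+180)%360-180))
E
python3 arc.py
```

```text
t 15.15 pos [0.5871 0.2726 0.1966] st [0.0031 0.0562] xang -96.0 F [-1.5066  0.7698  1.2535] w 0.0169 q [0.3555 0.2795 1.4021 0.0002 1.4593 0.4601]
angle st 86.8 radius 0.0562 xang-radial 0.2
```

Call:
play_rows --increments '[[[0.02,0,0.27,0.7,17],[0.02,0,0.27,0.7,17],[0.02,0,0.27,0.7,17],[0.02,0,0.27,0.7,17],[0.02,0,0.27,0.7,17]]]'

```text
time_s: 15.78
ee_pos: [0.6176, 0.259, 0.1966]
tcp_rot: [[-0.656, 0.001, 0.755], [-0.755, 0.0, -0.656], [-0.001, -1.0, 0.0]]
ft_force: [0.8, 0.8, -0.1]
width: 0.0173
```

```bash
python3 arc.py
```

```text
t 15.78 pos [0.6176 0.259  0.1966] st [0.0343 0.0442] xang -131.0 F [ 0.7905  0.7526 -0.0889] w 0.0173 q [0.3204 0.3391 1.3302 0.0002 1.4715 1.0359]
angle st 52.2 radius 0.0559 xang-radial -0.1
```

Call:
play_rows --increments '[[[0.02,0,0.27,0.7,17],[0.02,0,0.27,0.7,17],[0.02,0,0.27,0.7,17],[0.02,0,0.27,0.7,17],[0.02,0,0.27,0.7,17]]]'

```text
time_s: 16.4
ee_pos: [0.6348, 0.2303, 0.1967]
tcp_rot: [[-0.97, 0.001, 0.242], [-0.242, 0.001, -0.97], [-0.001, -1.0, -0.0]]
ft_force: [0.9, 0.1, -0.2]
width: 0.0172
```

```bash
python3 arc.py
python3 - <<'E'
from h import *
im=read_camera('scene');cv2.imwrite('pics/s8.png',cv2.resize(im[140:320,240:410],None,fx=3.3,fy=3.3))
E
```

```text
t 16.40 pos [0.6348 0.2303 0.1967] st [0.053  0.0165] xang -166.0 F [ 0.912   0.1435 -0.2262] w 0.0172 q [0.272  0.3538 1.312  0.0003 1.4746 1.5985]
angle st 17.3 radius 0.0555 xang-radial -0.2
```

View pics/s8.png

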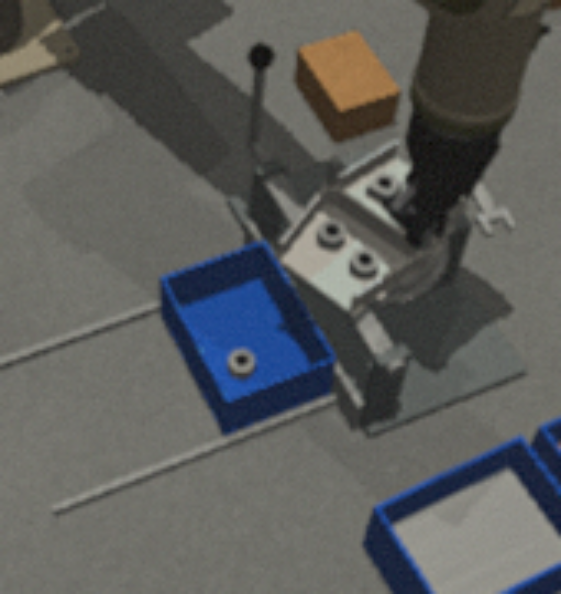

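The round section now faces the tote, with 17° left. I'll finish the turn and pinch to centre.

Call:
play_rows --increments '[[[0.01,0,0.23,0.6,17],[0.01,0,0.23,0.6,17],[0.01,0,0.21,0.55,17],[0,0,0,0,17],[0,0,0,0,13.5]]]'

```text
time_s: 17.08
ee_pos: [0.6361, 0.2139, 0.1963]
tcp_rot: [[-0.999, 0.0, -0.054], [0.054, 0.0, -0.999], [-0.0, -1.0, -0.0]]
ft_force: [-0.0, 0.0, -0.5]
width: 0.0132
```

Call:
play_rows --increments '[[[0,0,0,0,12.5],[0,0,0,0,12.5]]]'

```text
time_s: 17.32
ee_pos: [0.6361, 0.2139, 0.1961]
tcp_rot: [[-0.998, 0.0, -0.056], [0.056, 0.0, -0.998], [-0.0, -1.0, -0.0]]
ft_force: [-0.6, -0.1, 0.2]
width: 0.0126
```

```bash
python3 arc.py
```

```text
t 17.32 pos [0.6361 0.2139 0.1961] st [0.0552 0.0001] xang 176.8 F [-0.6492 -0.1216  0.1887] w 0.0126 q [0.248  0.3438 1.3254 0.0002 1.4722 1.8749]
angle st 0.1 radius 0.0552 xang-radial -0.3
```

Angle is 0.1°. I'll reopen and rise, then check.

Call:
play_rows --increments '[[[0,0,0,0,30],[0,0,0,0,30],[0,-0.4,0,0,30],[0,-1,0,0,30],[0,-1,0,0,30]]]'

```text
time_s: 17.95
ee_pos: [0.6361, 0.2136, 0.2574]
tcp_rot: [[-0.998, 0.0, -0.057], [0.057, 0.0, -0.998], [-0.0, -1.0, -0.0]]
ft_force: [-0.2, -0.6, 1.1]
width: 0.03
```

Call:
play_rows --increments '[[[0,-1,0,0,0],[0,-1,0,0,0],[0,-1,0,0,0],[0,-0.5,0,0,0]]]'

```text
time_s: 18.45
ee_pos: [0.6366, 0.2137, 0.3463]
tcp_rot: [[-0.998, 0.003, -0.057], [0.057, 0.001, -0.998], [-0.003, -1.0, -0.001]]
ft_force: [0.7, 0.6, -0.9]
width: 0.0001
```

```bash
python3 arc.py
python3 - <<'E'
from h import *
im=read_camera('scene');cv2.imwrite('pics/s9.png',cv2.resize(im[140:320,240:410],None,fx=3.3,fy=3.3))
im=read_camera('side');cv2.imwrite('pics/d9.png',im)
im=read_camera('wrist');cv2.imwrite('pics/w9.png',im)
E
```

```text
t 18.45 pos [0.6366 0.2137 0.3463] st [ 0.0557 -0.    ] xang 176.7 F [ 0.723   0.6479 -0.903 ] w 0.0001 q [ 0.2476  0.3095  1.0957 -0.      1.7331  1.8756]
angle st -0.0 radius 0.0557 xang-radial -0.2
```

View pics/s9.png

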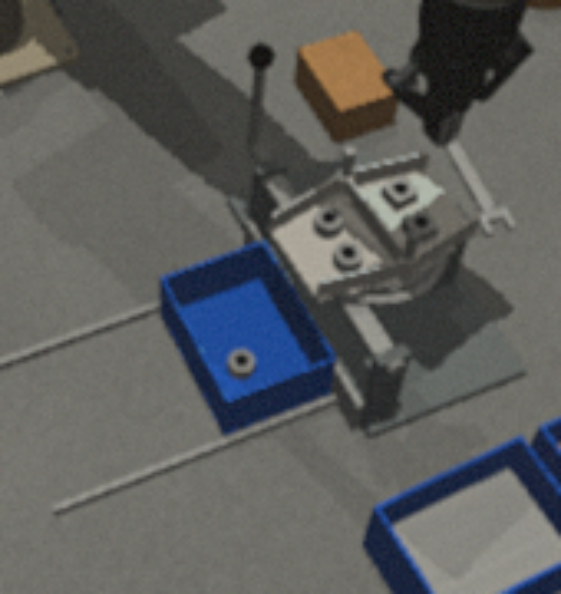

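View pics/w9.png

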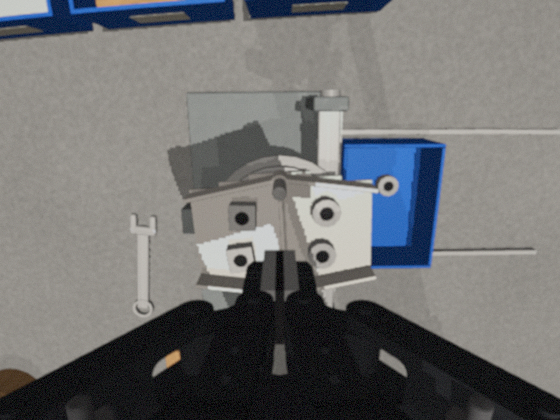

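View pics/d9.png

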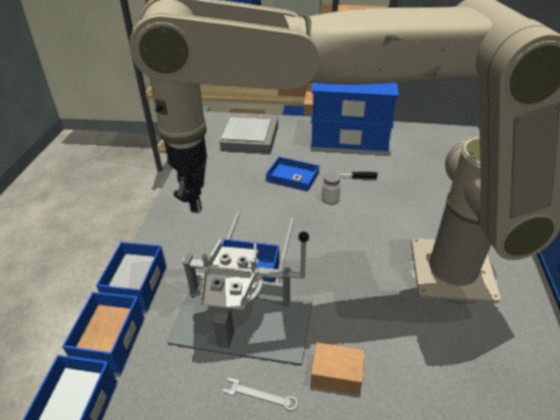

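The round section is square to the tote: in the wrist view the divider runs vertically at column 280, with the round spacers at (326,212) and (322,254) on the tote side. Next I'll go behind the knob.

Run:
```python
from h import *
im=read_camera('side')
print('knob target',W(-.165,-.05))
p=W(-.165,.02); need([p[0],p[1],.346],177)
```

```text
knob target [0.4136 0.1755]
t 18.65 pos [0.636  0.2136 0.3429] st [ 0.0551 -0.0002] xang 176.7 F [-0.2825 -1.0633 -1.4277] w -0.0001 q [ 0.2476  0.3111  1.0999 -0.      1.7312  1.8756]
to [0.4173 0.2454 0.346 ] shift [ 8.8064 -0.1188 -0.7711] twist -0.02769072186159747
```

Call:
play_rows --increments '[[[1,0,-0.16,0,0],[1,0,-0.16,0,0],[1,0,-0.16,0,0],[1,0,-0.16,0,0],[1,0,-0.16,0,0]]]'

```text
time_s: 19.27
ee_pos: [0.5111, 0.2407, 0.3417]
tcp_rot: [[-0.998, -0.003, -0.057], [0.057, -0.001, -0.998], [0.002, -1.0, 0.001]]
ft_force: [0.5, 1.1, 0.0]
width: -0.0001
```

Call:
play_rows --increments '[[[1,0,0,0,0],[1,0,0,0,0],[1,0,0,0,0],[0.8,0,0,0,0],[0,0,0,0,0]]]'

```text
time_s: 19.9
ee_pos: [0.4165, 0.2462, 0.3425]
tcp_rot: [[-0.998, -0.001, -0.056], [0.056, -0.0, -0.998], [0.001, -1.0, 0.001]]
ft_force: [-0.1, 0.1, -0.9]
width: 0.0003
```

Run:
```python
from h import *
p=W(-.165,.02); need([p[0],p[1],.256],177)
s=state();im=read_camera('wrist');cv2.imwrite('pics/w10.png',im)
im=read_camera('side');cv2.imwrite('pics/d10.png',im)
```

```text
t 19.90 pos [0.4165 0.2462 0.3425] st [-0.1658  0.0207] xang 176.8 F [-0.0541  0.1318 -0.8992] w 0.0003 q [ 0.4278 -0.2046  1.6343  0.0001  1.7132  2.0547]
to [0.4173 0.2454 0.256 ] shift [-0.0373  3.4619  0.0277] twist -0.021638699264613592
t 19.90 pos [0.4165 0.2462 0.3425] st [-0.1658  0.0207] xang 176.8 F [-0.0541  0.1318 -0.8992] w 0.0003 q [ 0.4278 -0.2046  1.6343  0.0001  1.7132  2.0547]
```

View pics/w10.png

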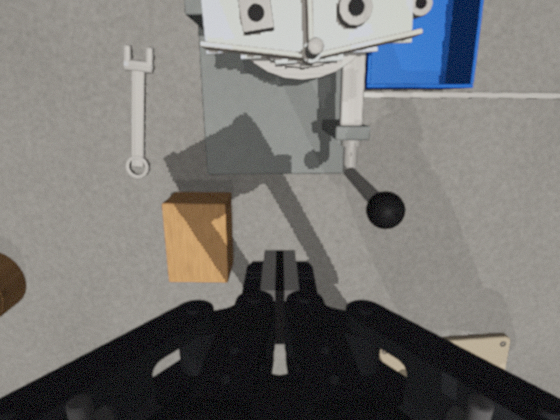

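View pics/d10.png

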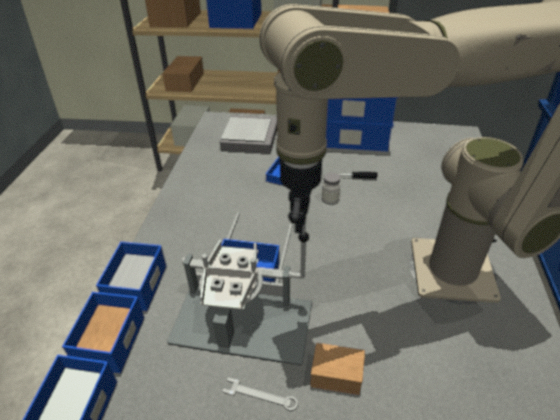

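The knob is at (385,210) in the wrist view, on the +z side as expected. I'll check its position and descend.

Run:
```python
from h import *
s=state(); print(tost(plane('wrist',385.5,210,.25,s)))
```

```text
t 20.00 pos [0.4177 0.246  0.3427] st [-0.1646  0.0206] xang 176.7 F [ 0.5521 -0.6018 -0.125 ] w -0.0002 q [ 0.4266 -0.2024  1.6321 -0.0002  1.7128  2.0544]
[-0.1645 -0.0517]
```

Call:
play_rows --increments '[[[0,1,0,0,0],[0,1,0,0,0],[0,1,0,0,0],[0,0.5,0,0,0],[0,0,0,0,0]]]'

```text
time_s: 20.62
ee_pos: [0.4174, 0.2458, 0.255]
tcp_rot: [[-0.998, -0.002, -0.057], [0.057, -0.001, -0.998], [0.002, -1.0, 0.001]]
ft_force: [-0.2, -0.3, 0.6]
width: 0.0004
```

Run:
```python
from h import *
p=W(-.165,-.02); need([p[0],p[1],.256],177)
```

```text
t 20.62 pos [0.4174 0.2458 0.255 ] st [-0.1649  0.0204] xang 176.7 F [-0.1501 -0.3395  0.6344] w 0.0004 q [ 0.4263 -0.1899  1.7791 -0.      1.5546  2.0546]
to [0.4152 0.2055 0.256 ] shift [-0.0032 -0.0398  1.6158] twist -0.029606316093025952
```

Call:
play_rows --increments '[[[0,0,0.6,0,0],[0,0,0.6,0,0],[0,0,0.4,0,0],[0,0,0.3,0,0],[0,0,0.2,0,0]]]'

```text
time_s: 21.25
ee_pos: [0.4149, 0.1941, 0.2568]
tcp_rot: [[-0.998, 0.001, -0.057], [0.057, 0.002, -0.998], [-0.001, -1.0, -0.002]]
ft_force: [0.4, 6.1, 1.8]
width: 0.0001
```

Call:
play_rows --increments '[[[0,0.02,0.3,0,0],[0,0.04,0.3,0,0],[0,0.06,0.3,0,0],[0,0.08,0.3,0,0]]]'

```text
time_s: 21.75
ee_pos: [0.4139, 0.1647, 0.2531]
tcp_rot: [[-0.998, 0.004, -0.056], [0.056, 0.003, -0.998], [-0.004, -1.0, -0.003]]
ft_force: [1.4, 5.2, 7.3]
width: 0.0001
```

Run:
```python
from h import *
state()
im=read_camera('side');cv2.imwrite('pics/d11.png',cv2.resize(im[140:340,165:345],None,fx=3,fy=3))
```

```text
t 21.75 pos [0.4139 0.1647 0.2531] st [-0.1641 -0.0608] xang 176.8 F [1.3913 5.2159 7.3253] w 0.0001 q [ 0.2621 -0.3095  1.8824  0.0016  1.5642  1.8893]
```

View pics/d11.png

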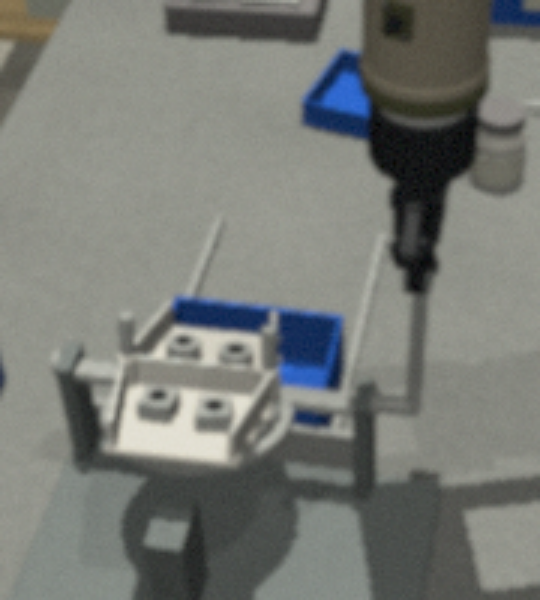

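The cradle is tipping. I'll continue along the arc.

Call:
play_rows --increments '[[[0,0.1,0.3,0,0],[0,0.13,0.3,0,0],[0,0.15,0.3,0,0],[0,0.16,0.3,0,0],[0,0.18,0.27,0,0]]]'

```text
time_s: 22.42
ee_pos: [0.4117, 0.1276, 0.2346]
tcp_rot: [[-0.998, 0.003, -0.057], [0.057, 0.002, -0.998], [-0.003, -1.0, -0.002]]
ft_force: [0.2, 4.1, 5.7]
width: -0.0005
```

Call:
play_rows --increments '[[[0,0.2,0.25,0,0],[0,0.2,0.25,0,0],[0,0.2,0.24,0,0],[0,0.2,0.23,0,0]]]'

```text
time_s: 22.92
ee_pos: [0.4102, 0.1033, 0.2143]
tcp_rot: [[-0.998, 0.003, -0.057], [0.057, 0.001, -0.998], [-0.003, -1.0, -0.002]]
ft_force: [0.4, 2.9, 6.0]
width: 0.0002
```

Run:
```python
from h import *
state()
im=read_camera('side');cv2.imwrite('pics/d12.png',cv2.resize(im[140:340,165:345],None,fx=3,fy=3))
```

```text
t 22.93 pos [0.4102 0.1033 0.2143] st [-0.1645 -0.1223] xang 176.8 F [0.3717 2.8593 6.0046] w 0.0002 q [ 0.1244 -0.3591  1.9916  0.0011  1.5062  1.7518]
```

View pics/d12.png

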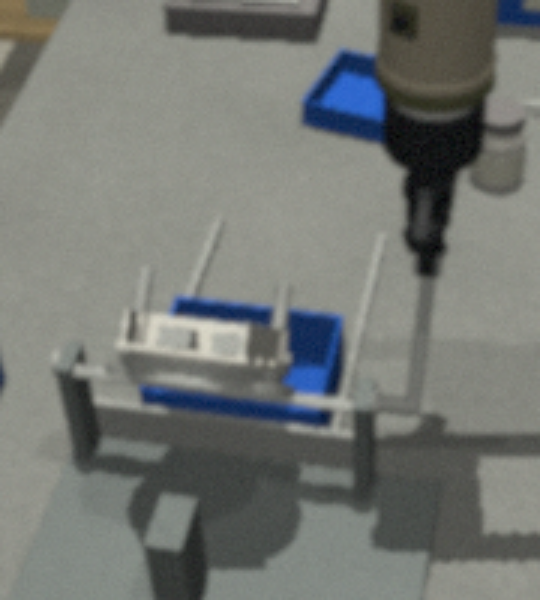

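Call:
play_rows --increments '[[[0,0.2,0.18,0,0],[0,0.2,0.16,0,0],[0,0.2,0.14,0,0],[0,0.17,0.12,0,0],[0,0,0,0,0]]]'

```text
time_s: 23.6
ee_pos: [0.409, 0.0882, 0.1944]
tcp_rot: [[-0.998, 0.002, -0.057], [0.057, 0.001, -0.998], [-0.001, -1.0, -0.001]]
ft_force: [1.2, 3.1, 3.8]
width: 0.0
```

Run:
```python
from h import *
state()
im=read_camera('scene');cv2.imwrite('pics/s13.png',cv2.resize(im[140:320,240:410],None,fx=3.3,fy=3.3))
im=read_camera('wrist');cv2.imwrite('pics/w13.png',im)
```

```text
t 23.60 pos [0.409  0.0882 0.1944] st [-0.1649 -0.1375] xang 176.7 F [1.1943 3.0917 3.8347] w 0.0000 q [ 0.0891 -0.3601  2.0286  0.0006  1.4715  1.7171]
```

View pics/s13.png

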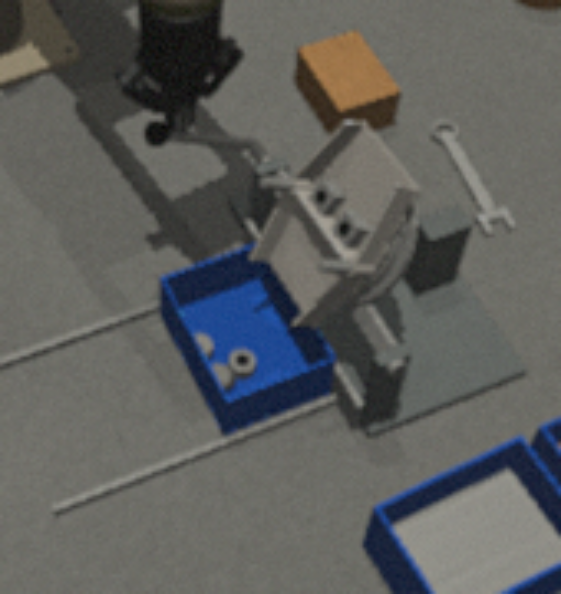

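View pics/w13.png

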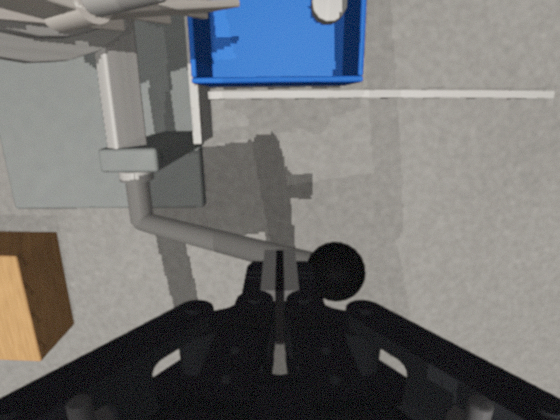

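Both round spacers are in the tote and the squares are held by the divider. Now I'll let the lever back slowly along the same arc.

Call:
play_rows --increments '[[[0,-0.2,-0.13,0,0],[0,-0.2,-0.15,0,0],[0,-0.2,-0.16,0,0],[0,-0.2,-0.18,0,0],[0,-0.2,-0.2,0,0]]]'

```text
time_s: 24.32
ee_pos: [0.4091, 0.1096, 0.2184]
tcp_rot: [[-0.998, -0.002, -0.056], [0.056, 0.002, -0.998], [0.002, -1.0, -0.002]]
ft_force: [0.6, 7.9, -1.4]
width: 0.0
```

Call:
play_rows --increments '[[[0,-0.2,-0.23,0,0],[0,-0.2,-0.25,0,0],[0,-0.18,-0.27,0,0],[0,-0.17,-0.28,0,0],[0,-0.15,-0.3,0,0]]]'

```text
time_s: 24.95
ee_pos: [0.4108, 0.1424, 0.2408]
tcp_rot: [[-0.998, -0.002, -0.057], [0.057, 0.001, -0.998], [0.002, -1.0, -0.0]]
ft_force: [0.2, 5.2, -0.3]
width: 0.0002
```

Call:
play_rows --increments '[[[0,-0.15,-0.3,0,0],[0,-0.13,-0.3,0,0],[0,-0.1,-0.3,0,0],[0,-0.08,-0.3,0,0],[0,-0.06,-0.3,0,0]]]'

```text
time_s: 25.58
ee_pos: [0.4138, 0.1795, 0.2544]
tcp_rot: [[-0.998, 0.0, -0.057], [0.057, -0.0, -0.998], [-0.0, -1.0, 0.0]]
ft_force: [0.4, 3.5, -0.8]
width: 0.0002
```

Run:
```python
from h import *
state()
im=read_camera('side');cv2.imwrite('pics/d14.png',cv2.resize(im[140:340,165:345],None,fx=3,fy=3))
```

```text
t 25.57 pos [0.4138 0.1795 0.2544] st [-0.165 -0.046] xang 176.7 F [ 0.371   3.462  -0.8039] w 0.0002 q [ 0.2955 -0.2886  1.8632 -0.0001  1.5669  1.9235]
```

View pics/d14.png

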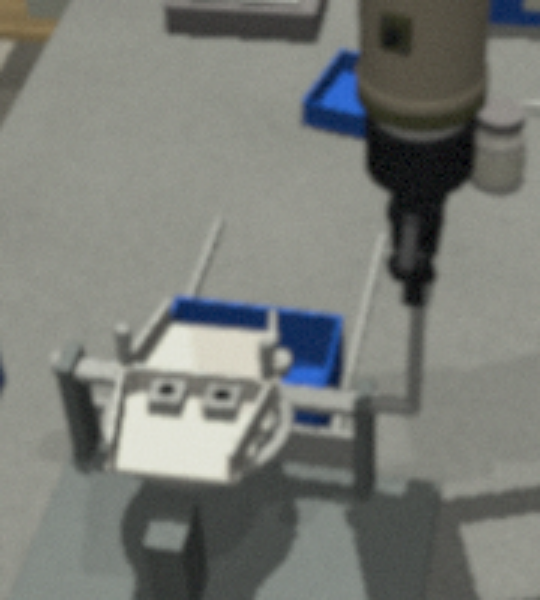

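Slowly back until clear of the knob, then rise.

Call:
play_rows --increments '[[[0,-0.03,-0.2,0,0],[0,-0.02,-0.2,0,0],[0,0,-0.2,0,0],[0,0,-0.2,0,0],[0,0,-0.2,0,0]]]'

```text
time_s: 26.25
ee_pos: [0.4152, 0.2037, 0.2555]
tcp_rot: [[-0.998, -0.0, -0.058], [0.058, -0.001, -0.998], [-0.0, -1.0, 0.001]]
ft_force: [0.1, 0.1, -0.1]
width: 0.0002
```

Call:
play_rows --increments '[[[0,0,-0.5,0,0],[0,0,-0.8,0,0],[0,0,-0.8,0,0],[0,-1,0,0,0],[0,-1,0,0,0]]]'

```text
time_s: 26.88
ee_pos: [0.4179, 0.2572, 0.3057]
tcp_rot: [[-0.998, -0.001, -0.056], [0.056, -0.001, -0.998], [0.001, -1.0, 0.001]]
ft_force: [0.5, 0.2, 0.3]
width: -0.0003
```

Call:
play_rows --increments '[[[0,-1,0,0,0],[0,-1,0,0,0],[0,0,0,0,0],[0,0,0,0,0]]]'

```text
time_s: 27.38
ee_pos: [0.418, 0.2567, 0.3545]
tcp_rot: [[-0.998, -0.001, -0.057], [0.057, -0.001, -0.998], [0.001, -1.0, 0.001]]
ft_force: [0.0, -0.4, 0.4]
width: 0.0001
```

Run:
```python
from h import *
s=state()
im=read_camera('scene');cv2.imwrite('pics/s15f.png',im);cv2.imwrite('pics/s15.png',cv2.resize(im[140:320,240:410],None,fx=3.3,fy=3.3))
im=read_camera('side');cv2.imwrite('pics/d15.png',cv2.resize(im[140:340,165:345],None,fx=3,fy=3))
im=read_camera('wrist');cv2.imwrite('pics/w15.png',im)
```

```text
t 27.38 pos [0.418  0.2567 0.3545] st [-0.1649  0.0313] xang 176.7 F [ 0.0357 -0.4399  0.4004] w 0.0001 q [ 0.4462 -0.185   1.5957 -0.0001  1.7321  2.0738]
```

View pics/s15.png

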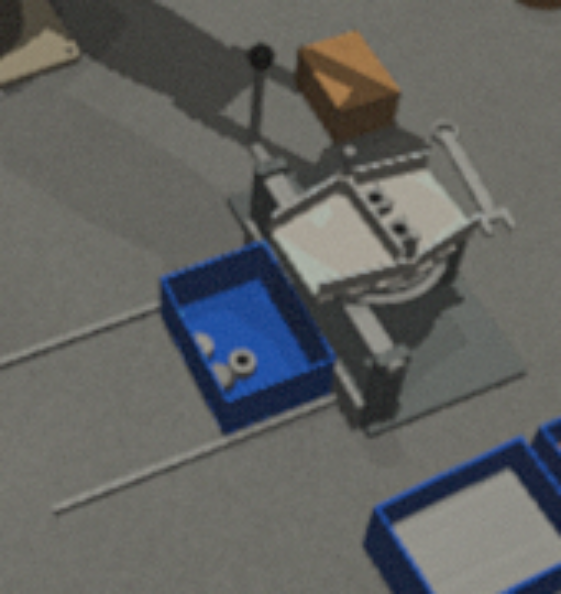

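View pics/d15.png

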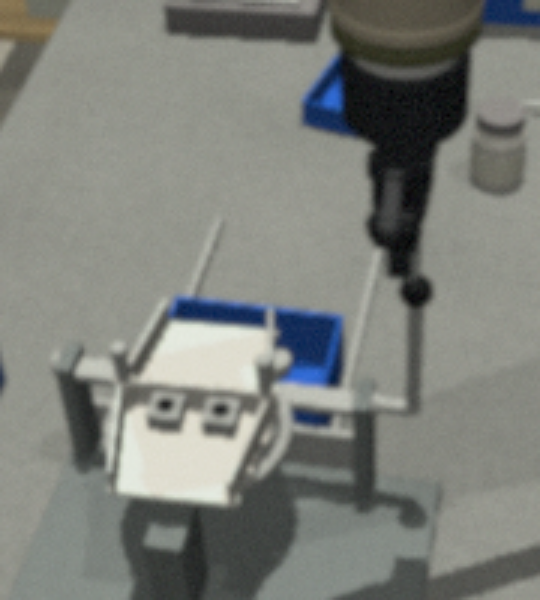

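View pics/w15.png

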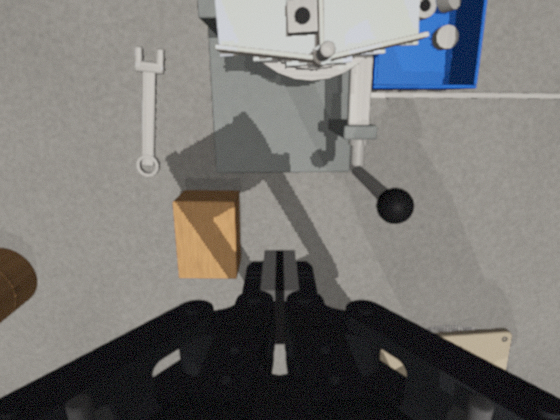

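Run:
```python
from h import *
q=lambda x,y:(240+x/3.3,140+y/3.3); d=lambda x,y:(165+x/3,140+y/3)
print('knob',tri([ray('scene',*q(260,56)),ray('side',*d(416,290))]),W(-.165,-.05))
sp=plane('side',*d(119,350),.205);sq=plane('side',*d(265,362),.205);print('pegs',tost(sp),tost(sq),(tost(sp)+tost(sq))/2)
for p in [(240,360),(205,345),(222,376)]: print('sp',tost(plane('scene',*q(*p),.02)))
a=cv2.imread('pics/scene0.png').astype(int);b=cv2.imread('pics/s15f.png').astype(int)
for n,(x,y) in dict(jar=(190,234),driver=(150,235),returns=(175,283),carton=(345,165),wrench=(383,193)).items(): print(n,np.abs(a-b)[y-15:y+15,x-15:x+15].mean())
s=dict(ctrl.read_state())
im=cv2.imread('pics/s15f.png');cv2.imwrite('pics/s16.png',cv2.resize(im[205:280,280:350],None,fx=8,fy=8,interpolation=cv2.INTER_CUBIC))
```

```text
knob (array([0.4143, 0.1753, 0.2495]), [np.float64(0.6342149206124033), np.float64(0.6342149206124642)]) [0.4136 0.1755]
pegs [0.053  0.0062] [-0.0589 -0.0009] [-0.003   0.0027]
sp [ 0.0185 -0.1468]
sp [-0.0122 -0.1721]
sp [ 0.0283 -0.1718]
jar 6.32037037037037
driver 18.032222222222224
returns 3.328888888888889
carton 12.882222222222222
wrench 12.361481481481482
```

View pics/s16.png

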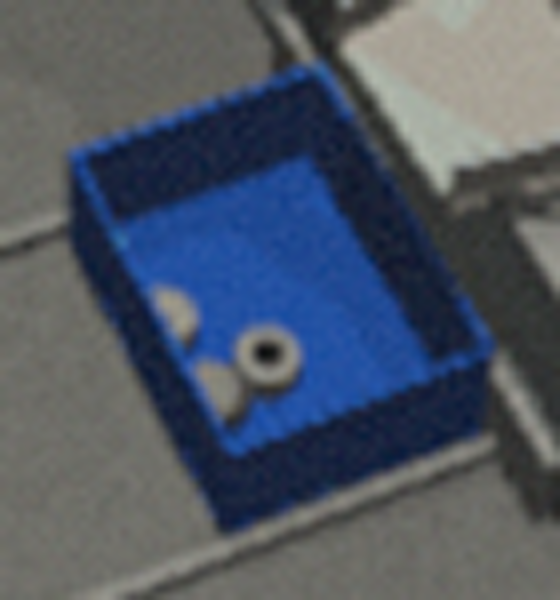

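All three round spacers are in the tote, two of them by the far wall at (175,315) and (220,390), with the sample at (267,352). The knob is upright to within 1 mm and the dish is seated. I'll hand in.

```bash
python3 -c "
from station import order
print(order.hand_in())"
```

```text
the job is handed in; nothing more can be done
None
```

I completed the order, which was for round spacers, and handed it in after about 27 s of the 72 s allowed. No verdict was reported.

**What I did:**
1. Pushed the tote against the stop.
2. Turned the dish about 119° by peg a, so the round section points squarely at the tote.
3. Pushed the lever over to about 1.05 rad, until both round spacers slid out.
4. Let the lever back slowly and withdrew clear of everything.

**Last checks:**
- **Spacers:** All three round spacers are in the tote, and both squares are still in the dish.
- **Tote:** Its centre was at about y = -0.137 m after the push. It still stood at the same pixels at the end.
- **Lever:** The knob is upright to within about 1 mm.
- **Dish:** It is centred in its seat to within about 4 mm, by one rough side-view estimate.
- **Bystanders:** The jar, wrench, carton and driver looked to be in place. A before-and-after pixel difference was inconclusive because moving arm shadows also changed the picture. I saw no bystander contact in the force readings.

**Possible concerns:** Against the stop, the wrist force rose to about 39 N. I could only partly see the two new spacers by the tote's far wall, so I did not check whether they lie flat.

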